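# Clear the cover of knobs and hold it over its case

### The job

The aluminium cover of the open power supply lies on the bench with three loose knobs on it: pick it up by its handle, tip the knobs off it into the white parts tub without handling them, then hold it level over the open case, turned so that its four corner holes sit over the four threaded posts, hovering about a finger's breadth (15 mm) above them without touching. Either way round is fine. Finish still holding it there, ready for the screws, and leave the mouse, the bottle and the phone alone.

Things in the scene. Friction and masses are not known exactly. Their poses are not given: they have to be found in the camera images.
- cover: bare aluminium cover plate, loose, 200 to 325 g, 156 (x) x 136 (y) x 4 mm, lying flat on the bench; origin at the centre of its underside, z up out of its top. Its top is smooth: the knobs stay on while it is carried level, begin to slide at a slope of 13 to 20 degrees and leave freely at 40 degrees. The knobs lie on its -x half, so tip it with the -x edge down
- cover_grip (a point): centre of the bar of the black bridge handle on the cover's middle, where to grasp it, 44 mm above the underside; axes as the cover's. The bar is 90 mm long (y), 12 mm thick (x), 18 mm tall, its top 53 mm above the underside, on two 12 mm square posts at y = -39 and +39 mm
- cover_hole0 (a point): a 12 mm through hole of the cover, point at its centre on the underside, at x +62, y +47 mm of the cover; the four holes are at (+-62, +-47) mm
- cover_hole2 (a point): the diagonally opposite hole, at x -62, y -47 mm of the cover
- case: grey open-topped metal case of a bench power supply, does not move, 160 (x) x 140 (y) x 70 mm tall, display and two dials on its -x front, a circuit board inside below the rim; origin at the centre of its underside. Four posts stand in its corners at (+-62, +-47) mm, their tops level with the rim
- post0 (a point): centre of the top of the case's post at x +62, y +47 mm, 70 mm above the bench; the posts are aluminium, 14 mm in diameter, each with a 6 mm threaded hole in its top
- post2 (a point): centre of the top of the diagonally opposite post, at x -62, y -47 mm
- tub: white open parts tub standing loose on the bench, 500 g, 160 x 160 mm outside, 60 mm tall, walls and floor 4 to 5 mm; origin at the centre of its underside
- knob0_centre (a point): centre of a loose black plastic knob, 15 g, 20 mm diameter, 14 mm tall, standing on the cover's -x half at the start, 40 to 60 mm from the handle's line
- knob1_centre (a point): centre of a loose black plastic knob, 15 g, 20 mm diameter, 14 mm tall, standing on the cover's -x half at the start, 40 to 60 mm from the handle's line
- knob2_centre (a point): centre of a loose black plastic knob, 15 g, 20 mm diameter, 14 mm tall, standing on the cover's -x half at the start, 40 to 60 mm from the handle's line
- mouse: black computer mouse, 105 x 62 x 34 mm, bystander; origin under its middle
- flux_bottle: small white bottle, 44 mm diameter, 85 mm tall, bystander; origin under its middle
- phone: dark phone lying flat, 150 x 72 x 9 mm, bystander; origin under its middle
Things that resemble listed ones, but are neither listed nor needed, are in the scene too. Leave any green look-alike of the cover alone.

How it is judged:
By the outcome, as a careful person would: the job done as asked, in the order asked, and still so for the second after the job is handed in, while the arm keeps its last pose, push and grip.
It also fails if it takes over 54 s, if anything falls off the work surface, if the arm or the gripper's body presses on something with over 40 N, if the wrist force passes 120 N, or if a joint passes its speed limit or range.

### The arm

A 6-joint arm with a two-finger parallel gripper is mounted at the origin on the work surface. World frame = base frame: x ahead of the robot, y to its left, z up, the work surface at z = 0. Lengths are in m, angles in rad, forces in N, time in s.
With the tool pointing down it reaches from about 0.225 to 0.875 m from the base axis. Payload 3.4 kg.
Tool frame: the origin (TCP) lies midway between the tips of the shut fingers; the grasp point (between the pads) lies 19 mm behind it; x points along the fingers, y is the direction in which the jaws open and shut, and the axes are right-handed (so a half turn about x gives the same grasp; the last joint's range is limited). The gripper opens to 85 mm and grips with 20 to 120 N. Pads are 22 mm wide; open, the fingers measure 114 mm over their backs; the gripper's body (76 mm by 85 mm) begins 54 mm behind the grasp point. The pads swing forward as they close: fully open they stand 13 mm farther back than shut.
Start: joints at [-1.362, 0.276, 1.505, -0, 1.361, -0.121], TCP at [0.186, -0.544, 0.231] pointing down, gripper open.
Joint ranges: [-2.89, 2.89], [-0.75, 2.08], [0.22, 2.7], [-1.18, 4.32], [0.11, 2.71], [-2.7, 2.7]. Speed limits (rad/s): [2.57, 2.57, 3.14, 3.14, 3.14, 3.14].

### API

Orientations are given as a unit quaternion [w, x, y, z].
In Python, from rig import manip, get_image, get_calibration, ticket gives the robot as it stands. The module is installed in compiled form; this text tells all that it offers.
- The arm moves only by the tool arm_command, never from a script. Its argument "series" is text: rows parted by semicolons, each of 7 numbers parted by spaces: the shift along the tool's x, y, z in units of 0.1 m (1.0 is 0.1 m), then the turn, a rotation vector about the tool's x, y, z in units of pi rad (1.0 is pi rad), then the opening, from -1 (shut) to 1 (fully open), so that 0 is half open. In form: tx ty tz rx ry rz claw; .... A call has 1 to 12 rows; each row shifts and turns the commanded pose from where the row before left it, along the tool's axes as they then stand; what a row does not reach is not made up. A row lasts 1/12 s, in which the tool goes at most 41.7 mm and 7.16 degrees, less where a joint would pass 70% of its speed; a pose out of reach is approached as far as the arm can. A call with a number of a shift or a turn outside -1 to 1 is refused whole. A call with a gripper value outside its range is refused whole. The fingers move at their own pace and stop on an object; "squeeze" is the grip in N (left out, the last holds). Time passes only in rows, so rows that do not move let the fingers close. It gives the time, the measured TCP pose, the force and the opening at its end, in the units of the state.
- manip.get_state(): the state, without advancing time (a new reading comes with each control period).
- get_image(name): name is "scene" or "top" or "wrist"; returns the picture (480x640x3 uint8, red, green, blue); there is no depth.
- get_calibration(name): a dict with "fx", "fy", "cx", "cy" (pixels), "cam_to_world" (4x4, takes a point from camera to world coordinates); the wrist camera has in their place "tool_from_camera" (4x4, takes a point from camera to tool coordinates, whose origin is the TCP and whose axes are the tool frame's). Camera axes: x right, y down, z forward; pixel columns grow to the right and rows downward; lengths in m; the calibration is good to about 2 mm. A picture is of the moment at which its call begins: read the wrist's pose just before it. get_calibration takes no time and is no camera call.
- ticket.sign_off(): hands the job in, once; it reports no verdict.
The state is a dict: "clock": time; "qpos": joint angles; "qd": joint speeds; "effort": joint torques, N m; "position": TCP position; "ee_rot": TCP orientation; "contact_force": force on the tool from outside, world axes, zero at the start; "moment": the same for the moment, N m; "width": finger opening in m.
Only numpy, scipy, OpenCV 4.12 (cv2) and the standard library are available. Lean on these libraries where they do the work, as an engineer would, in place of code of your own. Each camera call takes 0.05 s, during which the arm holds its last target. There are 200 camera calls.

## Working session

There is one attempt and no reset: what is moved stays moved. The work goes in short steps, Python scripts to look and compute and a tool call to move; the robot and the scene stay as the last step left them, time stands still between calls to the robot, and variables do not carry over. Pictures are saved under pics/ and viewed, about 8 in all and at most 12, crops included, and the job is handed in when it is done.

Besides the shell and the picture viewer there is one more tool, called after ">>>" as name(argument=value, ...), one argument or row to a line, values as JSON. arm_command: Moves the arm, as the interface text tells. Shifts and turns lie within -1 to 1; 1 stands for 0.1 m of shift or pi rad of turn. Its arguments: {"type":"object","properties":{"series":{"type":"string"},"squeeze":{"type":"number"}},"required":["series"]}

```bash
mkdir -p pics; ls
python3 - <<'E'
from rig import manip, get_image, get_calibration
import cv2, numpy as np
np.set_printoptions(precision=4,suppress=True)
s=manip.get_state(); print(s)
for n in ("scene","top","wrist"):
    im=get_image(n); cv2.imwrite(f"pics/{n}0.png",im[:,:,::-1])
    print(n,get_calibration(n))
E
```

```text
pics
{'clock': 0.0, 'qpos': array([-1.362 ,  0.2766,  1.5061, -0.    ,  1.3607, -0.121 ]), 'qd': array([ 0.0011,  0.0018, -0.0006, -0.0011,  0.0023, -0.    ]), 'effort': array([  0.0006, -41.677 , -24.5808,  -0.0005,   0.0109,  -0.    ]), 'position': array([ 0.1861, -0.5435,  0.2304]), 'ee_rot': array([-0.1154, -0.6975, -0.1167,  0.6976]), 'contact_force': array([ 0.3178,  0.5881, -1.1933]), 'moment': array([ 0.0222, -0.0143, -0.012 ]), 'width': 0.08543967599273744}
scene {'fx': 536.3898331449369, 'fy': 536.3898331449369, 'cx': 330.6191354784782, 'cy': 247.51484771969214, 'cam_to_world': array([[-0.3117,  0.6241, -0.7165,  1.5723],
       [ 0.9501,  0.1965, -0.2422,  0.2925],
       [-0.0103, -0.7563, -0.6542,  1.006 ],
       [ 0.    ,  0.    ,  0.    ,  1.    ]])}
top {'fx': 512.2138731833724, 'fy': 512.2138731833724, 'cx': 317.47196128811294, 'cy': 233.99025584961112, 'cam_to_world': array([[ 0.1335, -0.971 ,  0.1986,  0.2878],
       [-0.991 , -0.1313,  0.0246, -0.0594],
       [ 0.0022, -0.2001, -0.9798,  1.2179],
       [ 0.    ,  0.    ,  0.    ,  1.    ]])}
wrist {'fx': 379.67394296485406, 'fy': 379.67394296485406, 'cx': 314.99423049193973, 'cy': 240.66629438850256, 'tool_from_camera': array([[ 0.0004, -0.313 ,  0.9498, -0.1422],
       [ 1.    ,  0.0009, -0.0001,  0.0001],
       [-0.0008,  0.9498,  0.313 , -0.0803],
       [ 0.    ,  0.    ,  0.    ,  1.    ]])}
```

View pics/top0.png

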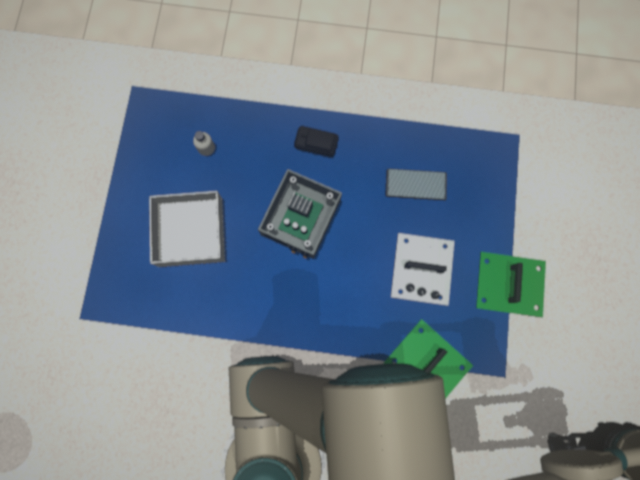

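View pics/scene0.png

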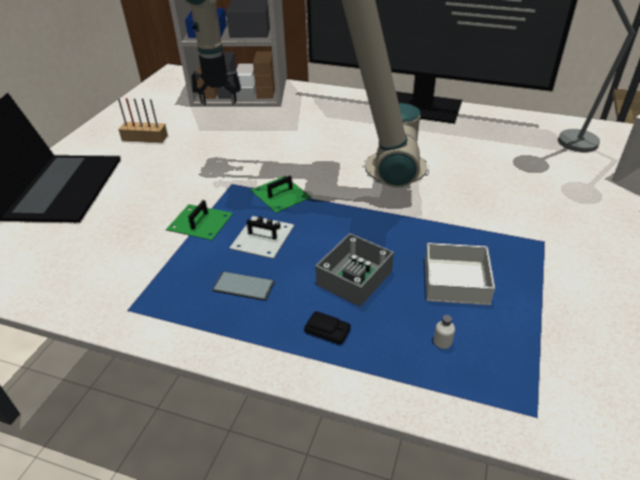

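Top view: the cover is the bare plate at (423,268), with its bar at (426,266) and knobs at (410,288), (421,292) and (435,294). The look-alikes are green plates at (512,284) and (428,362), and the grey phone-like pad at (416,184). I choose the bare plate. The case is at (300,214), the tub at (188,228), the mouse at (317,140) and the bottle at (204,143).

```bash
cat > h.py <<'E'
import cv2, numpy as np
from rig import manip, get_image, get_calibration
from scipy.spatial.transform import Rotation as R
np.set_printoptions(precision=4,suppress=True)
def rot(q): return R.from_quat(np.r_[q[1:],q[0]])
def tool(s):
    T=np.eye(4); T[:3,:3]=rot(s["ee_rot"]).as_matrix(); T[:3,3]=s["position"]; return T
def cam(n,s=None):
    c=get_calibration(n); K=(c["fx"],c["fy"],c["cx"],c["cy"])
    return K,(tool(s)@c["tool_from_camera"] if n=="wrist" else c["cam_to_world"])
def ray(kt,p):
    (fx,fy,cx,cy),T=kt; d=T[:3,:3]@np.array([(p[0]-cx)/fx,(p[1]-cy)/fy,1]); return T[:3,3],d/np.linalg.norm(d)
def plane(kt,p,z):
    o,d=ray(kt,p); return o+d*(z-o[2])/d[2]
def proj(kt,X):
    (fx,fy,cx,cy),T=kt; c=T[:3,:3].T@(np.asarray(X)-T[:3,3]); return np.array([fx*c[0]/c[2]+cx,fy*c[1]/c[2]+cy])
def tri(rays):
    A=np.zeros((3,3));b=np.zeros(3)
    for o,d in rays:
        P=np.eye(3)-np.outer(d,d);A+=P;b+=P@o
    X=np.linalg.solve(A,b); return X,max(np.linalg.norm((np.eye(3)-np.outer(d,d))@(X-o)) for o,d in rays)
E
cat > a.py <<'E'
from h import *
K={n:cam(n) for n in("top","scene")}
I={n:cv2.imread(f"pics/{n}0.png") for n in K}
def blob(n,roi,f):
    x0,y0,x1,y1=roi; hsv=cv2.cvtColor(I[n][y0:y1,x0:x1],cv2.COLOR_BGR2HSV)
    m=f(hsv).astype(np.uint8)*255
    cs,_=cv2.findContours(m,cv2.RETR_EXTERNAL,cv2.CHAIN_APPROX_NONE)
    cs=sorted(cs,key=cv2.contourArea,reverse=True)
    return [c+np.array([x0,y0]) for c in cs]
bright=lambda h:(h[...,1]<60)&(h[...,2]>110)
dark=lambda h:h[...,2]<70
notblue=lambda h:~((h[...,1]>120)&(h[...,0]>95)&(h[...,0]<130))
def corners(n,c,z):
    P=np.array([plane(K[n],p,z)[:2] for p in c[:,0].astype(float)]).astype(np.float32)
    r=cv2.minAreaRect(P); return r
for name,n,roi,z,f in [("cover","top",(375,225,462,312),.004,bright),("cover","scene",(222,205,300,262),.004,bright),
   ("tub","top",(135,178,240,275),.06,notblue),("case","top",(245,160,352,265),.07,notblue),("tub","scene",(415,230,505,312),.06,notblue),("case","scene",(305,225,400,310),.07,notblue)]:
    c=blob(n,roi,f)[0]; r=corners(n,c,z); print(name,n,"ctr",np.array(r[0]),"size",np.array(r[1]),"ang",round(r[2],1),cv2.boundingRect(c))
for n,roi in [("top",(395,255,455,278)),("top",(395,278,455,305)),("scene",(240,210,285,245))]:
    for c in blob(n,roi,dark)[:4]:
        if cv2.contourArea(c)>8:
            (u,v),wh,a=cv2.minAreaRect(c); print("dark",n,(u,v),wh,a,plane(K[n],(u,v),.05),plane(K[n],(u,v),.015))
a=cv2.resize(I["top"][160:320,240:470],None,fx=3,fy=3,interpolation=cv2.INTER_CUBIC)
cv2.imwrite("pics/crop.png",a)
E
python3 a.py
```

```text
cover top ctr [ 0.4846 -0.2884] size [0.1372 0.1576] ang 89.6 (391, 233, 63, 73)
cover scene ctr [ 0.4849 -0.2865] size [0.1402 0.1622] ang 89.4 (230, 222, 64, 36)
tub top ctr [0.4966 0.2725] size [0.1733 0.1744] ang 12.3 (148, 190, 78, 77)
case top ctr [0.562  0.0178] size [0.1461 0.1775] ang 72.9 (258, 169, 84, 90)
tub scene ctr [0.5267 0.2831] size [0.2233 0.1732] ang 12.3 (424, 242, 72, 64)
case scene ctr [0.5985 0.0265] size [0.1751 0.2189] ang 73.1 (315, 233, 79, 73)
dark top (424.9611511230469, 266.80145263671875) (38.32741165161133, 4.99088191986084) 7.352379322052002 [ 0.4813 -0.2852  0.05  ] [ 0.4871 -0.292   0.015 ]
dark scene (262.36773681640625, 226.5349578857422) (32.75505447387695, 18.11113739013672) 11.768288612365723 [ 0.4967 -0.2762  0.05  ] [ 0.4574 -0.297   0.015 ]
```

View pics/crop.png

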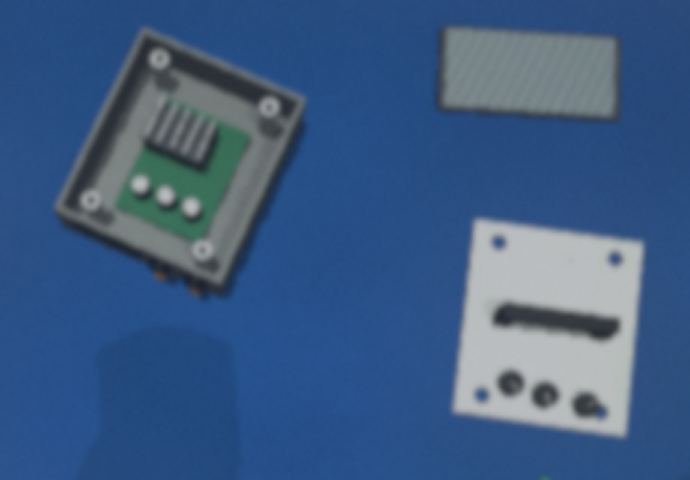

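```bash
cat >> h.py <<'E'
def delta(s,target,yaw=None):
    """tool-frame shift (0.1 m units) to target; yaw = heading wanted of tool y (rad) -> turn about tool x (pi units)"""
    T=tool(s); d=T[:3,:3].T@(np.asarray(target)-T[:3,3])/0.1
    h=np.arctan2(T[1,1],T[0,1])
    return d,(None if yaw is None else -((yaw-h+np.pi)%(2*np.pi)-np.pi)/np.pi),np.degrees(h)
E
python3 - <<'E'
from h import *
s=manip.get_state(); T=tool(s); print(T)
for yaw in (0,np.pi): print(delta(s,(.484,-.288,.2),yaw))
E
```

```text
[[-0.0003  0.3239 -0.9461  0.1862]
 [ 0.0014 -0.9461 -0.3239 -0.5436]
 [-1.     -0.0014 -0.0002  0.2306]
 [ 0.      0.      0.      1.    ]]
(array([ 0.3092, -1.4533, -3.6457]), np.float64(-0.395010964239298), np.float64(-71.10197356307363))
(array([ 0.3092, -1.4533, -3.6457]), np.float64(0.604989035760702), np.float64(-71.10197356307363))
```

>>> arm_command(
  series="0 0 0 -0.0395 0 0 1;0 0 0 -0.0395 0 0 1;0 0 0 -0.0395 0 0 1;0 0 0 -0.0395 0 0 1;0 0 0 -0.0395 0 0 1;0 0 0 -0.0395 0 0 1;0 0 0 -0.0395 0 0 1;0 0 0 -0.0395 0 0 1;0 0 0 -0.0395 0 0 1;0 0 0 -0.0395 0 0 1",
)

```text
clock: 0.98
position: [0.1862, -0.5438, 0.2309]
ee_rot: [0.501, 0.499, 0.502, -0.498]
contact_force: [-0.3, -0.3, -0.5]
width: 0.0851
```

>>> arm_command(
  series="0.03 0.29 -0.25 0 0 0 1;0.03 0.29 -0.25 0 0 0 1;0.03 0.3 -0.26 0 0 0 1;0.03 0.3 -0.26 0 0 0 1;0.03 0.3 -0.26 0 0 0 1;0.03 0.3 -0.26 0 0 0 1;0.03 0.3 -0.26 0 0 0 1;0.03 0.3 -0.26 0 0 0 1;0.03 0.3 -0.25 0 0 0 1;0.03 0.3 -0.25 0 0 0 1;0 0 0 0 0 0 1;0 0 0 0 0 0 1",
)

```text
clock: 1.98
position: [0.4852, -0.2864, 0.2007]
ee_rot: [0.501, 0.499, 0.501, -0.499]
contact_force: [-0.6, 0.1, 1.4]
width: 0.0855
```

Run:
```python
from h import *
import pickle
s=manip.get_state(); im=get_image("wrist"); cv2.imwrite("pics/w1.png",im[:,:,::-1]); pickle.dump(s,open("pics/w1.pkl","wb"))
print(s["clock"],s["qpos"],s["position"],delta(s,(.484,-.288,.2),0))
```

```text
1.9833 [-0.6565  0.278   1.5799 -0.0003  1.2849 -0.6605] [ 0.4852 -0.2864  0.2007] (array([ 0.0066, -0.0122,  0.0162]), np.float64(0.0012922431266653093), np.float64(0.23260376279975145))
```

View pics/w1.png

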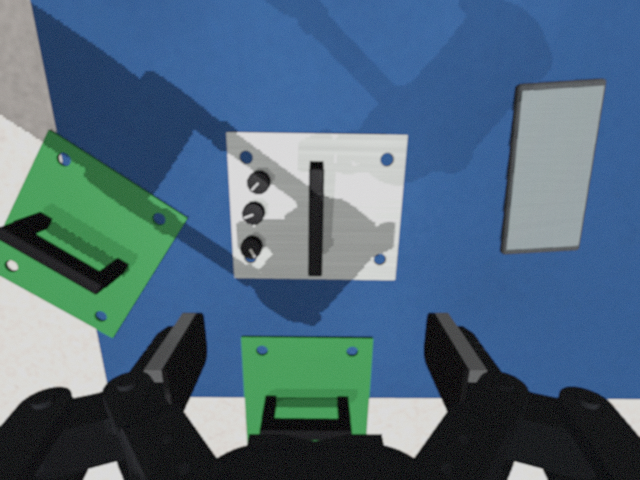

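Wrist view: the cover's corners are about (227,132), (407,135), (397,280) and (235,279). The bar runs (316,162)–(316,275), and the knobs are at (258,182), (253,213) and (251,247), on the left, which is world −x. Green look-alikes are at left and bottom, well apart.

Run:
```python
from h import *
import pickle
s=pickle.load(open("pics/w1.pkl","rb")); kw=cam("wrist",s); kt=cam("top"); ks=cam("scene")
im=cv2.imread("pics/w1.png"); hsv=cv2.cvtColor(im,cv2.COLOR_BGR2HSV)
# bar
m=(hsv[140:300,290:345,2]<60).astype(np.uint8)
c=max(cv2.findContours(m,0,1)[0],key=cv2.contourArea)+np.array([290,140])
print("bar box",cv2.boundingRect(c), cv2.minAreaRect(c))
x,y,w,h=cv2.boundingRect(c)
pb=c[:,0][c[:,0,1]>y+h-3].mean(0); print("bar -y end px",pb)
print("tri -y end",tri([ray(kw,pb),ray(kt,(444,269))]))
for z in(.044,.053): print(z,plane(kw,pb,z), plane(kt,(444,269),z))
# plate
m=((hsv[...,1]<70)&(hsv[...,2]>90)).astype(np.uint8); m[:120]=0;m[295:]=0;m[:,:215]=0;m[:,420:]=0
m=cv2.morphologyEx(m,cv2.MORPH_CLOSE,np.ones((25,25)))
c=max(cv2.findContours(m,0,1)[0],key=cv2.contourArea)
P=np.array([plane(kw,p,.004)[:2] for p in c[:,0].astype(float)],np.float32); print("plate",cv2.minAreaRect(P))
# holes: blue blobs inside plate
hull=cv2.fillConvexPoly(np.zeros(m.shape,np.uint8),cv2.convexHull(c),1); hull=cv2.erode(hull,np.ones((5,5)))
b=((hsv[...,1]>110)&(hull>0)).astype(np.uint8)
H=[]
for k in cv2.findContours(b,0,1)[0]:
    if cv2.contourArea(k)>30:
        (u,v),r=cv2.minEnclosingCircle(k); X=plane(kw,(u,v),.004); print("hole",(u,v),r,X)
# plate height from two views: corners +x side
```

```text
bar box (309, 162, 14, 113) ((315.66058349609375, 218.1121826171875), (12.757855415344238, 112.03874206542969), 1.2453643083572388)
bar -y end px [314.5    273.8571]
tri -y end (array([ 0.4835, -0.3302,  0.0502]), np.float64(0.001814062939985127))
0.044 [ 0.4848 -0.3342  0.044 ] [ 0.4831 -0.3304  0.044 ]
0.053 [ 0.4848 -0.3304  0.053 ] [ 0.4816 -0.3284  0.053 ]
plate ((0.485267698764801, -0.2882649004459381), (0.13770730793476105, 0.15756140649318695), 89.39697265625)
hole (379.2804870605469, 258.743896484375) 4.622193336486816 [ 0.5465 -0.3354  0.004 ]
hole (386.5967712402344, 159.2096710205078) 5.448990821838379 [ 0.5476 -0.242   0.004 ]
hole (245.5, 157.0) 5.590270042419434 [ 0.4238 -0.2407  0.004 ]
```

>>> arm_command(
  series="0.15 0 0.017 0.004 0 0 0;0.3 0 0 0 0 0 0;0.3 0 0 0 0 0 0;0.3 0 0 0 0 0 0;0.3 0 0 0 0 0 0;0.2 0 0 0 0 0 0;0.15 0 0 0 0 0 0;0.05 0 0 0 0 0 0;0 0 0 0 0 0 0",
  squeeze=60,
)

```text
clock: 2.78
position: [0.4824, -0.2904, 0.0252]
ee_rot: [-0.495, -0.503, -0.497, 0.504]
contact_force: [0.4, 0.2, 1.0]
width: 0.0427
```

Run:
```python
from h import *
s=manip.get_state(); im=get_image("wrist"); cv2.imwrite("pics/w2.png",im[:,:,::-1])
print(s["clock"],s["position"],s["contact_force"],s["width"],delta(s,(.4852,-.2882,.026),np.radians(-.5)))
```

```text
2.7833 [ 0.4824 -0.2904  0.0252] [0.3824 0.2334 0.9981] 0.04266470799099884 (array([-0.0083,  0.0272, -0.0222]), np.float64(-0.001883524879033841), np.float64(-0.8390344782260813))
```

View pics/w2.png

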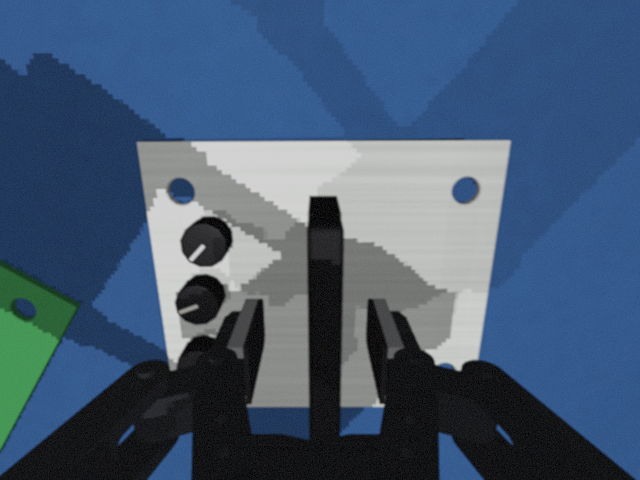

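The bar lies at u≈326, while the finger midpoint is about 317. I'll shift 2.7 mm in +x, then close.

>>> arm_command(
  series="-0.005 0.027 -0.022 -0.002 0 0 0;0 0 0 0 0 0 0;0 0 0 0 0 0 -1;0 0 0 0 0 0 -1;0 0 0 0 0 0 -1;0 0 0 0 0 0 -1;0 0 0 0 0 0 -1;0 0 0 0 0 0 -1;0 0 0 0 0 0 -1",
  squeeze=70,
)

```text
clock: 3.58
position: [0.4872, -0.2878, 0.0277]
ee_rot: [0.499, 0.502, 0.498, -0.502]
contact_force: [-1.2, 1.0, 6.3]
width: 0.0108
```

Run:
```python
from h import *
s=manip.get_state(); print(s["clock"],tool(s),s["contact_force"],s["moment"],s["width"])
```

```text
3.5833 [[ 0.0008  1.     -0.0061  0.4872]
 [-0.0008 -0.0061 -1.     -0.2878]
 [-1.      0.0008  0.0008  0.0277]
 [ 0.      0.      0.      1.    ]] [-1.1699  1.026   6.2933] [0.0615 0.1918 0.0242] 0.010830978910413786
```

>>> arm_command(
  series="-0.03 0 0 0 0 0 -1;-0.08 0 0 0 0 0 -1;-0.13 0 0 0 0 0 -1;-0.18 0 0 0 0 0 -1;-0.22 0 0 0 0 0 -1;-0.25 0 0 0 0 0 -1;-0.25 0 0 0 0 0 -1;-0.22 0 0 0 0 0 -1;-0.18 0 0 0 0 0 -1;-0.13 0 0 0 0 0 -1;-0.08 0 0 0 0 0 -1;-0.03 0 0 0 0 0 -1",
)

```text
clock: 4.58
position: [0.4872, -0.2877, 0.206]
ee_rot: [0.499, 0.502, 0.498, -0.501]
contact_force: [-0.6, -0.6, -3.8]
width: 0.0107
```

Run:
```python
from h import *
import pickle
s=manip.get_state(); im=get_image("wrist"); cv2.imwrite("pics/w3.png",im[:,:,::-1]); pickle.dump(s,open("pics/w3.pkl","wb"))
print(s["clock"],tool(s),s["contact_force"],s["moment"],s["width"],s["qpos"])
```

```text
4.5833 [[ 0.0014  1.     -0.0063  0.4872]
 [-0.0011 -0.0063 -1.     -0.2877]
 [-1.      0.0014  0.0011  0.206 ]
 [ 0.      0.      0.      1.    ]] [-0.6083 -0.5504 -3.826 ] [ 0.0019 -0.0555 -0.0172] 0.010749158369360627 [-0.6564  0.2764  1.5683 -0.      1.2951 -0.6501]
```

View pics/w3.png

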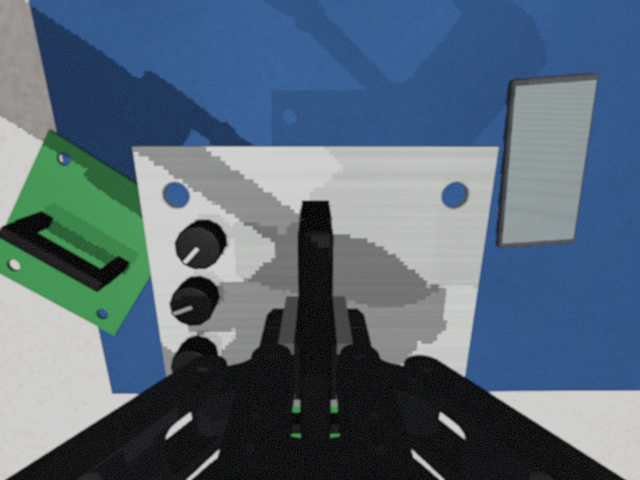

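The plate hangs level (far edge at v≈147, holes at (176,194) and (454,194)) with all the knobs on. Next I locate the posts and the tub from the first top and scene pictures.

```bash
cat > b.py <<'E'
from h import *
K={n:cam(n) for n in("top","scene")}; I={n:cv2.imread(f"pics/{n}0.png") for n in K}
# case posts: guess from rough case pose, refine to bright blob
c0=np.array([.562,.018]); a=np.radians(-17.1); Rz=np.array([[np.cos(a),-np.sin(a)],[np.sin(a),np.cos(a)]])
G={}
for n in K:
    g=cv2.cvtColor(I[n],cv2.COLOR_BGR2GRAY); big=cv2.resize(g,None,fx=4,fy=4,interpolation=cv2.INTER_CUBIC)
    for i,(x,y) in enumerate([(62,47),(-62,47),(-62,-47),(62,-47)]):
        u,v=proj(K[n],np.r_[c0+Rz@np.array([x,y])/1e3,.07]); x0,y0=int(u*4)-36,int(v*4)-36
        p=big[y0:y0+72,x0:x0+72]; m=(p>0.5*(p.max()+np.median(p))).astype(np.uint8)
        m=cv2.morphologyEx(m,cv2.MORPH_CLOSE,np.ones((9,9)))
        k=max(cv2.findContours(m,0,1)[0],key=cv2.contourArea); M=cv2.moments(k)
        q=np.array([x0+M["m10"]/M["m00"]+.5,y0+M["m01"]/M["m00"]+.5])/4-.5
        G[n,i]=q; print(n,i,"guess",np.round([u,v],1),"found",q.round(1),"area",cv2.contourArea(k)/16,plane(K[n],q,.07))
for i in range(4): print(i,*tri([ray(K[n],G[n,i]) for n in K]))
for n,roi in(("top",(135,178,240,275)),("scene",(415,230,505,312))):
    x0,y0,x1,y1=roi; h=cv2.cvtColor(I[n][y0:y1,x0:x1],cv2.COLOR_BGR2HSV)
    m=(~((h[...,1]>120)&(h[...,0]>95)&(h[...,0]<130))).astype(np.uint8)
    k=max(cv2.findContours(m,0,1)[0],key=cv2.contourArea)[:,0]+np.array([x0,y0])
    a=np.radians(12.3); r=np.array([[np.cos(a),np.sin(a)],[-np.sin(a),np.cos(a)]])
    A=np.array([r@plane(K[n],p,.06)[:2] for p in k.astype(float)]); B=np.array([r@plane(K[n],p,0)[:2] for p in k.astype(float)])
    print(n,"rim min/max",A.min(0),A.max(0),"base min/max",B.min(0),B.max(0))
    cams=r@K[n][1][:2,3]; ctr=[]
    for j in(0,1):
        lo,hi=(B[:,j].min(),A[:,j].max()) if cams[j]<A[:,j].mean() else (A[:,j].min(),B[:,j].max())
        ctr.append((lo+hi)/2); print("  span",hi-lo)
    print("  tub ctr",r.T@np.array(ctr))
E
python3 b.py
```

```text
top 0 guess [292.1 182.1] found [292.6 179.3] area 27.03125 [0.6421 0.0444 0.07  ]
top 1 guess [268.9 229.2] found [272.7 224.8] area 66.90625 [0.5281 0.0742 0.07  ]
top 2 guess [306.1 246.2] found [307.2 242.6] area 31.375 [ 0.4974 -0.0101  0.07  ]
top 3 guess [328.7 198.4] found [329.2 195.2] area 25.9375 [ 0.6152 -0.0455  0.07  ]
scene 0 guess [357.1 277.2] found [356.9 279.2] area 17.5625 [0.6424 0.0462 0.07  ]
scene 1 guess [382.7 250.3] found [382.6 252.3] area 15.375 [0.5242 0.0826 0.07  ]
scene 2 guess [353.1 237.4] found [352.7 239.4] area 15.40625 [ 0.497  -0.0074  0.07  ]
scene 3 guess [326.6 262.8] found [326.1 265. ] area 19.625 [ 0.616  -0.0436  0.07  ]
0 [0.642  0.0453 0.0694] 0.0008296282856717478
1 [0.5268 0.0785 0.071 ] 0.004568593220552373
2 [ 0.4971 -0.0088  0.0697] 0.0013345930587136303
3 [ 0.6152 -0.0447  0.0691] 0.0008040908121618741
top rim min/max [0.4566 0.0733] [0.6299 0.2476] base min/max [0.4663 0.0832] [0.6486 0.2667]
  span 0.16355546632703405
  span 0.16439284647845304
  tub ctr [0.5003 0.2784]
scene rim min/max [0.4633 0.0778] [0.6865 0.251 ] base min/max [0.3913 0.0859] [0.6286 0.2701]
  span 0.16538775525214294
  span 0.16516548404890688
  tub ctr [0.4975 0.2809]
```

>>> arm_command(
  series="0 0.008 -0.06 0 0 0 -1;0 0.018 -0.13 0 0 0 -1;0 0.028 -0.2 0 0 0 -1;0 0.038 -0.27 0 0 0 -1;0 0.042 -0.3 0 0 0 -1;0 0.042 -0.3 0 0 0 -1;0 0.042 -0.3 0 0 0 -1;0 0.042 -0.3 0 0 0 -1;0 0.042 -0.3 0 0 0 -1;0 0.042 -0.3 0 0 0 -1;0 0.042 -0.3 0 0 0 -1;0 0.042 -0.3 0 0 0 -1",
)

```text
clock: 5.63
position: [0.5303, 0.0209, 0.2036]
ee_rot: [-0.498, -0.501, -0.499, 0.502]
contact_force: [-0.2, -0.5, -2.4]
width: 0.0105
```

>>> arm_command(
  series="0 0.042 -0.3 0 0 0 -1;0 0.042 -0.3 0 0 0 -1;0 0.042 -0.3 0 0 0 -1;0 0.042 -0.3 0 0 0 -1;0 0.042 -0.3 0 0 0 -1;0 0.042 -0.3 0 0 0 -1;0 0.038 -0.27 0 0 0 -1;0 0.034 -0.25 0 0 0 -1;0 0.028 -0.2 0 0 0 -1;0 0.02 -0.14 0 0 0 -1;0 0.011 -0.08 0 0 0 -1;0 0.006 -0.04 0 0 0 -1",
)

```text
clock: 6.63
position: [0.5715, 0.297, 0.2038]
ee_rot: [-0.499, -0.501, -0.499, 0.502]
contact_force: [0.1, -0.6, -3.1]
width: 0.0105
```

>>> arm_command(
  series="0 0 0 0 0 0 -1;0 0 0 -0.004 0 0 -1;0 0 0 -0.008 0 0 -1;0 0 0 -0.012 0 0 -1;0 0 0 -0.012 0 0 -1;0 0 0 -0.012 0 0 -1;0 0 0 -0.012 0 0 -1;0 0 0 -0.007 0 0 -1;0 0 0 -0.003 0 0 -1;0 0 0 0 0 0 -1",
)

```text
clock: 7.47
position: [0.5724, 0.2951, 0.2049]
ee_rot: [0.55, 0.444, 0.55, -0.444]
contact_force: [0.3, 0.1, -3.4]
width: 0.011
```

Run:
```python
from h import *
s=manip.get_state(); im=get_image("scene"); im2=get_image("wrist")
a=cv2.resize(im[170:330,330:550],None,fx=2,fy=2); b=cv2.resize(im2,(427,320))
cv2.imwrite("pics/p4.png",np.hstack([a[:320,:370],b])[:,:,::-1])
print(s["clock"],s["position"],s["contact_force"],s["width"],s["qpos"],delta(s,(.572,.296,.148),np.radians(12.3)))
```

```text
7.4667 [0.5724 0.2951 0.2049] [ 0.3243  0.0927 -3.4145] 0.010988167540842458 [ 0.3682  0.394   1.3918 -0.0003  1.3559  0.1556] (array([ 0.5689, -0.0018, -0.0102]), np.float64(-0.0006434461364878228), np.float64(12.184179695432196))
```

View pics/p4.png

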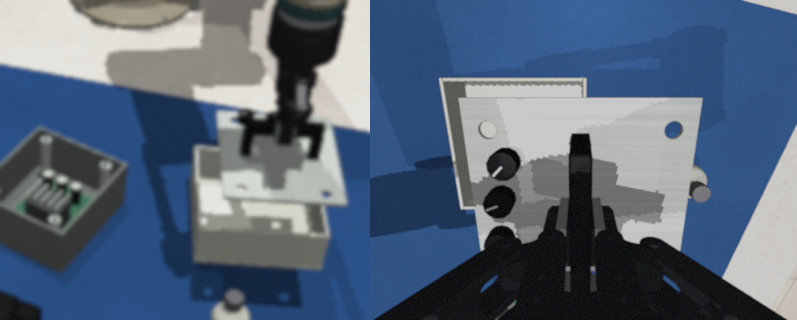

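>>> arm_command(
  series="0.04 0 0 0 0 0 -1;0.09 0 0 0 0 0 -1;0.12 0 0 0 0 0 -1;0.12 0 0 0 0 0 -1;0.1 0 0 0 0 0 -1;0.06 0 0 0 0 0 -1;0.02 0 0 0 0 0 -1;0 0 0 0 0 0.005 -1;0 0 0 0 0 0.012 -1;0 0 0 0 0 0.018 -1;0 0 0 0 0 0.02 -1;0 0 0 0 0 0.02 -1",
)

```text
clock: 8.57
position: [0.5729, 0.2961, 0.151]
ee_rot: [0.6, 0.507, 0.493, -0.375]
contact_force: [-0.1, -0.3, -3.4]
width: 0.0106
```

>>> arm_command(
  series="0 0 0 0 0 0.02 -1;0 0 0 0 0 0.02 -1;0 0 0 0 0 0.02 -1;0 0 0 0 0 0.02 -1;0 0 0 0 0 0.02 -1;0 0 0 0 0 0.02 -1;0 0 0 0 0 0.02 -1;0 0 0 0 0 0.02 -1;0 0 0 0 0 0.02 -1;0 0 0 0 0 0.015 -1;0 0 0 0 0 0 -1;0 0 0 0 0 0 -1",
)

```text
clock: 9.57
position: [0.5768, 0.2901, 0.1562]
ee_rot: [0.678, 0.614, 0.343, -0.215]
contact_force: [0.3, -1.3, -3.0]
width: 0.011
```

Run:
```python
from h import *
s=manip.get_state(); im=get_image("scene"); im2=get_image("wrist"); im3=get_image("top")
a=cv2.resize(im[170:330,370:550],None,fx=2,fy=2); b=cv2.resize(im2,(427,320)); c=cv2.resize(im3[170:290,120:270],None,fx=2,fy=2)
o=np.zeros((560,800,3),np.uint8); o[:320,:360]=a; o[:320,360:787]=b; o[320:560,:300]=c
cv2.imwrite("pics/p5.png",o[:,:,::-1])
print(s["clock"],s["position"],s["contact_force"],s["width"],s["qpos"],np.degrees(np.arccos(-tool(s)[2,0])))
```

```text
9.5667 [0.5768 0.2901 0.1562] [ 0.3051 -1.265  -2.9716] 0.011027969693324901 [ 0.4632  0.2185  2.0959 -1.1158  0.2079  1.2919] 43.18412887951454
```

View pics/p5.png

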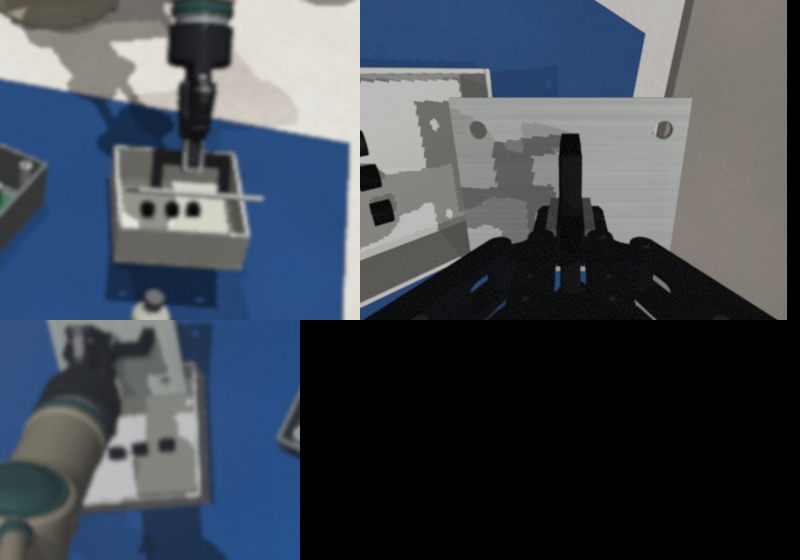

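All three knobs lie in the tub (scene view about (147..193,209) of the crop) and the plate is bare. Tilt reached 43°, with joint 4 close to its range, so I rotate straight back.

>>> arm_command(
  series="0 0 0 0 0 -0.01 -1;0 0 0 0 0 -0.02 -1;0 0 0 0 0 -0.02 -1;0 0 0 0 0 -0.02 -1;0 0 0 0 0 -0.02 -1;0 0 0 0 0 -0.02 -1;0 0 0 0 0 -0.02 -1;0 0 0 0 0 -0.02 -1;0 0 0 0 0 -0.02 -1;0 0 0 0 0 -0.02 -1;0 0 0 0 0 -0.02 -1;0 0 0 0 0 0 -1",
)

```text
clock: 10.72
position: [0.5832, 0.2872, 0.157]
ee_rot: [0.585, 0.487, 0.503, -0.409]
contact_force: [2.3, -0.4, -2.7]
width: 0.0104
```

```bash
cat >> h.py <<'E'
def want(heading):
    c,s_=np.cos(heading),np.sin(heading); return np.array([[0,c,s_],[0,s_,-c],[-1,0,0]])
def turn(s,heading): return R.from_matrix(tool(s)[:3,:3].T@want(heading)).as_rotvec()/np.pi
E
python3 - <<'E'
from h import *
s=manip.get_state()
print(s["clock"],s["position"],s["qpos"],tool(s)[:3,:3],"turn to level, 12.3deg",turn(s,np.radians(12.3)),"-16.7",turn(s,np.radians(-16.7)))
E
```

```text
10.7167 [0.5832 0.2872 0.157 ] [ 0.3771  0.3607  1.5815 -0.0542  1.0476  0.2079] [[ 0.1583  0.9689  0.1901]
 [ 0.0122  0.1906 -0.9816]
 [-0.9873  0.1577  0.0183]] turn to level, 12.3deg [-0.007   0.0064 -0.0504] -16.7 [ 0.1538 -0.0065 -0.0508]
```

>>> arm_command(
  series="-0.1 0 0 0 0.002 -0.0168 -1;-0.12 0 0 0 0.002 -0.0168 -1;-0.12 0 0 0 0.002 -0.0168 -1;-0.1 0 0 0.01 0 0 -1;0 0 0 0.02 0 0 -1;0 0 0 0.022 0 0 -1;0 0 0 0.022 0 0 -1;0 0 0 0.022 0 0 -1;0 0 0 0.022 0 0 -1;0 0 0 0.022 0 0 -1;0 0 0 0.014 0 0 -1;0 0 0 0 0 0 -1",
)

```text
clock: 11.72
position: [0.5759, 0.2862, 0.1999]
ee_rot: [-0.422, -0.567, -0.422, 0.568]
contact_force: [0.8, 0.6, -3.8]
width: 0.0105
```

Run:
```python
from h import *
s=manip.get_state()
print(s["clock"],s["position"],s["qpos"],"turn",turn(s,np.radians(-16.75)),delta(s,(.5696,.0183,.2)))
```

```text
11.7167 [0.5759 0.2862 0.1999] [ 0.3534  0.3963  1.4007 -0.0006  1.346   0.6443] turn [0.0005 0.0004 0.0003] (array([0.0016, 0.7076, 2.5845]), None, np.float64(-16.659800491554503))
```

>>> arm_command(
  series="0 0.027 0.1 0 0 0 -1;0 0.055 0.2 0 0 0 -1;0 0.074 0.27 0 0 0 -1;0 0.074 0.27 0 0 0 -1;0 0.074 0.27 0 0 0 -1;0 0.074 0.27 0 0 0 -1;0 0.074 0.27 0 0 0 -1;0 0.074 0.27 0 0 0 -1;0 0.068 0.25 0 0 0 -1;0 0.055 0.2 0 0 0 -1;0 0.036 0.13 0 0 0 -1;0 0.022 0.08 0 0 0 -1",
)

```text
clock: 12.72
position: [0.5696, 0.0163, 0.2008]
ee_rot: [-0.422, -0.566, -0.421, 0.568]
contact_force: [0.3, 0.5, -3.7]
width: 0.0109
```

>>> arm_command(
  series="0.06 0 0 0 0 0 -1;0.14 0 0 0 0 0 -1;0.16 0 0 0 0 0 -1;0.12 0 0 0 0 0 -1;0.06 0 0 0 0 0 -1;0.02 0 0 0 0 0 -1;0 0 0 0 0 0 -1",
)

```text
clock: 13.3
position: [0.5696, 0.0189, 0.1442]
ee_rot: [-0.422, -0.566, -0.423, 0.568]
contact_force: [0.5, -0.4, -3.6]
width: 0.0104
```

Run:
```python
from h import *
import pickle
s=manip.get_state(); im=get_image("wrist"); cv2.imwrite("pics/w6.png",im[:,:,::-1]); pickle.dump(s,open("pics/w6.pkl","wb"))
big=cv2.resize(im[100:330,100:520],None,fx=1.9,fy=1.9,interpolation=cv2.INTER_CUBIC); cv2.imwrite("pics/w6c.png",big[:,:,::-1])
print(s["clock"],s["position"],s["contact_force"],"turn",turn(s,np.radians(-16.75)),delta(s,(.5696,.0183,.1127)))
k=cam("wrist",s); print([proj(k,p) for p in((.642,.0453,.07),(.5231,.0803,.07))])
```

```text
13.3 [0.5696 0.0189 0.1442] [ 0.4507 -0.4442 -3.6386] turn [0.0007 0.0009 0.0007] (array([0.3145, 0.0027, 0.0051]), None, np.float64(-16.617364848000648))
[array([424.1463, 178.7707]), array([206.3258, 179.3104])]
```

View pics/w6c.png

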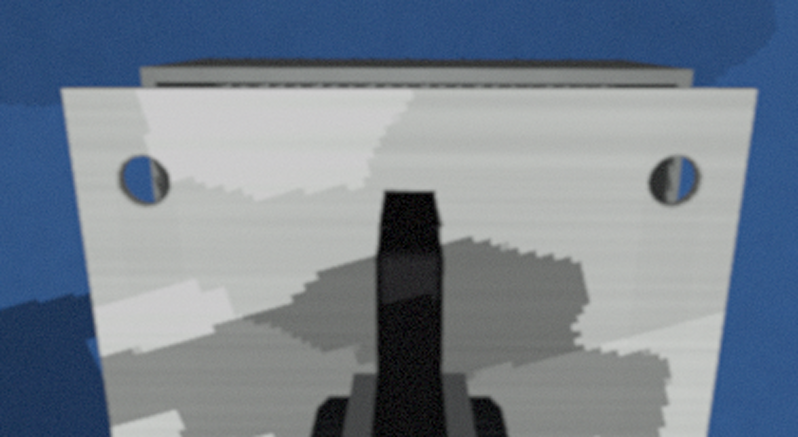

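Wrist view: the case rim's far edge spans u 174–464 (mid 318.9) and the plate edge 133–498 (mid 315.5). The case is therefore about 1.8 mm further along tool y, while z agrees within 0.5 mm. I correct this and descend.

>>> arm_command(
  series="0.03 0.017 0 0.0005 0.001 0.0007 -1;0.06 0 0 0 0 0 -1;0.08 0 0 0 0 0 -1;0.07 0 0 0 0 0 -1;0.05 0 0 0 0 0 -1;0.02 0 0 0 0 0 -1;0 0 0 0 0 0 -1;0 0 0 0 0 0 -1;0 0 0 0 0 0 -1",
)

```text
clock: 14.1
position: [0.5717, 0.0175, 0.1139]
ee_rot: [0.422, 0.568, 0.421, -0.567]
contact_force: [-0.4, 0.0, -3.0]
width: 0.0106
```

Run:
```python
from h import *
import pickle
s=manip.get_state(); im=get_image("wrist"); cv2.imwrite("pics/w7.png",im[:,:,::-1]); pickle.dump(s,open("pics/w7.pkl","wb"))
T=get_image("top"); S=get_image("scene"); cv2.imwrite("pics/t7.png",T[:,:,::-1]); cv2.imwrite("pics/s7.png",S[:,:,::-1])
o=np.zeros((600,800,3),np.uint8)
o[:340,:800]=cv2.resize(im[125:295,110:510],None,fx=2,fy=2,interpolation=cv2.INTER_CUBIC)
o[340:600,:400]=cv2.resize(S[215:319,285:445],None,fx=2.5,fy=2.5,interpolation=cv2.INTER_CUBIC)
o[340:600,400:]=cv2.resize(T[160:264,220:380],None,fx=2.5,fy=2.5,interpolation=cv2.INTER_CUBIC)
cv2.imwrite("pics/p7.png",o[:,:,::-1])
print(s["clock"],s["position"],s["contact_force"],s["width"],"turn",turn(s,np.radians(-16.75)),delta(s,(.5696,.0183,.1127)))
```

```text
14.1 [0.5717 0.0175 0.1139] [-0.3866  0.0452 -2.9749] 0.01060045257780727 turn [-0.0001 -0.     -0.0005] (array([ 0.0123, -0.0227, -0.0014]), None, np.float64(-16.770788122306808))
```

View pics/p7.png

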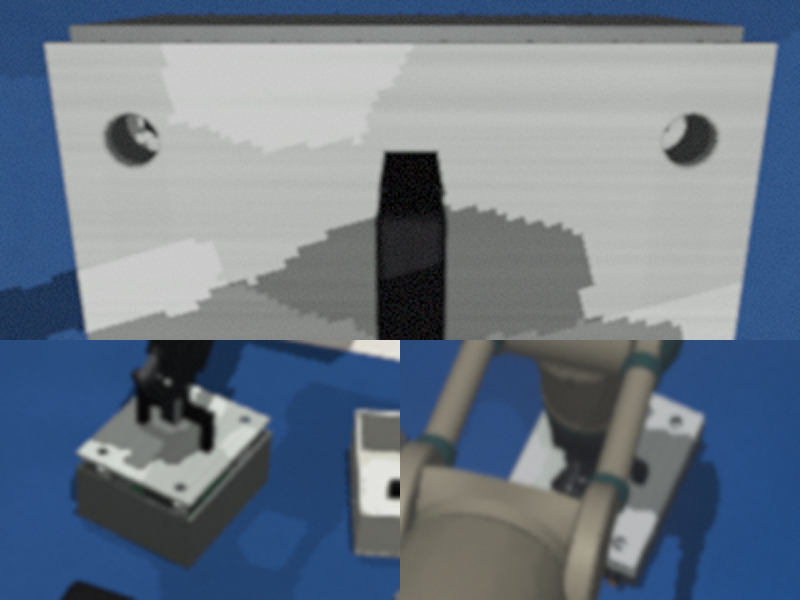

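Case rim mid is 313.2 against plate 315.5, and the post shows 35 px wide in the left hole against 26 px in the right. The plate is therefore about 0.9 mm too far along tool y and about 1.2 mm high. I make a small correction.

>>> arm_command(
  series="0.006 -0.005 0 0 0 0 -1;0.006 -0.004 0 0 0 0 -1;0 0 0 0 0 0 -1;0 0 0 0 0 0 -1;0 0 0 0 0 0 -1;0 0 0 0 0 0 -1",
)

```text
clock: 14.75
position: [0.5706, 0.0178, 0.1125]
ee_rot: [0.422, 0.568, 0.421, -0.567]
contact_force: [0.8, 1.1, -2.8]
width: 0.0107
```

Run:
```python
from h import *
s=manip.get_state(); im=get_image("wrist"); S=get_image("scene"); T=get_image("top")
k=cam("wrist",s); Tm=tool(s); print(s["clock"],s["position"],s["qd"],s["contact_force"],s["width"],"turn",turn(s,np.radians(-16.75)))
# scene & top: plate contour -> dark holes on plate plane z=.089
c=Tm[:2,3]; a=np.arctan2(Tm[1,1],Tm[0,1]); r=np.array([[np.cos(a),-np.sin(a)],[np.sin(a),np.cos(a)]])
for n,I in(("scene",S),("top",T)):
    g=cv2.resize(cv2.cvtColor(I,cv2.COLOR_RGB2GRAY),None,fx=4,fy=4,interpolation=cv2.INTER_CUBIC); kk=cam(n)
    for i,(x,y) in enumerate([(62,47),(-62,47),(-62,-47),(62,-47)]):
        X=np.r_[c+r@np.array([x,y])/1e3,Tm[2,3]-.0237]; u,v=proj(kk,X); x0,y0=int(u*4)-20,int(v*4)-20
        p=g[y0:y0+40,x0:x0+40]; m=(p<.5*(float(p.min())+np.median(p))).astype(np.uint8); M=cv2.moments(m,True)
        q=np.array([x0+M["m10"]/M["m00"]+.5,y0+M["m01"]/M["m00"]+.5])/4-.5
        print(n,i,"exp",np.round([u,v],1),"found",q.round(1),"area",m.sum()/16,"world",plane(kk,q,X[2])[:2],"expected",X[:2])
o=np.zeros((570,800,3),np.uint8)
o[:250]=cv2.resize(im[125:250,110:510],None,fx=2,fy=2,interpolation=cv2.INTER_CUBIC)
o[250:570,:]=cv2.resize(S[230:294,290:450],None,fx=5,fy=5,interpolation=cv2.INTER_CUBIC)
cv2.imwrite("pics/p8.png",o[:,:,::-1])
```

```text
14.75 [0.5706 0.0178 0.1125] [ 0.0003 -0.      0.0006  0.      0.0007 -0.001 ] [ 0.8264  1.0801 -2.8197] 0.01068915158679976 turn [-0.0001  0.     -0.0003]
scene 0 exp [356.4 274. ] found [355.1 275. ] area 7.625 world [0.6482 0.0429] expected [0.6435 0.0449]
scene 1 exp [382.2 246.9] found [383.6 244.5] area 10.0625 world [0.5146 0.082 ] expected [0.5248 0.0807]
scene 2 exp [352.1 234. ] found [352.5 235.8] area 8.875 world [ 0.5043 -0.0061] expected [ 0.4977 -0.0093]
scene 3 exp [325.4 259.6] found [323.3 260.8] area 6.6875 world [ 0.6225 -0.0487] expected [ 0.6164 -0.0451]
top 0 exp [292.1 176.2] found [291.  179.1] area 26.625 world [0.6362 0.0465] expected [0.6435 0.0449]
top 1 exp [268.9 224. ] found [265.3 221.8] area 26.5 world [0.5287 0.0894] expected [0.5248 0.0807]
top 2 exp [306.7 240.9] found [302.3 239.6] area 24.75 world [0.4994 0.0009] expected [ 0.4977 -0.0093]
top 3 exp [329.3 192.5] found [329.6 192.8] area 15.9375 world [ 0.6157 -0.0457] expected [ 0.6164 -0.0451]
```

View pics/p8.png

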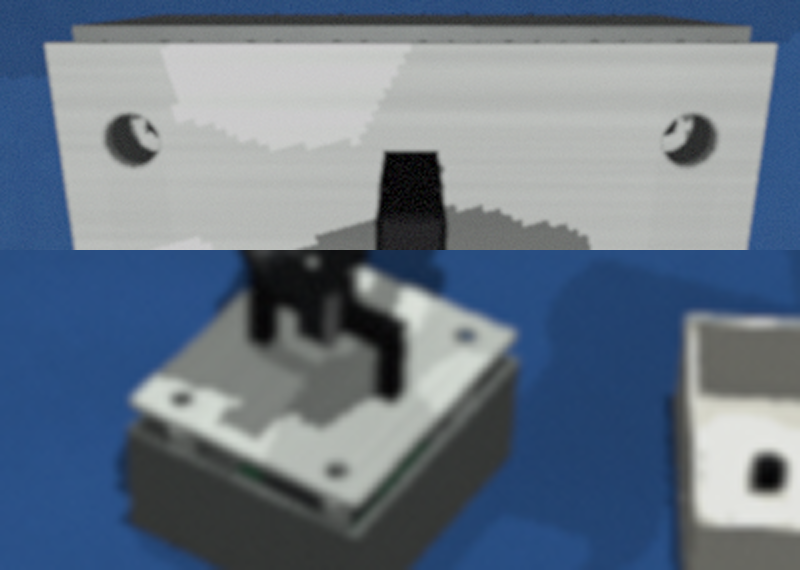

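Both holes now show the posts symmetrically, and the rim mid (411.5) matches the plate mid (411). The arm is still, the gap is about 15 mm, and there is no contact force beyond the plate's weight. I hand it in.

```bash
python3 -c "
from rig import ticket; print(ticket.sign_off())"
```

```text
the job is handed in; nothing more can be done
None
```

I lifted the bare aluminium cover by its handle and tipped it, −x edge down, over the tub. I then levelled it, turned it to −16.75° and left it held over the open case. The job is handed in at about 15 s of the 54 s limit; the sign-off gave no verdict.

**Last checks:**
- **Knobs:** all three were seen lying in the tub. The tilt stopped at 43° instead of the 48° I asked for, because joint 4 came close to its limit, but that was past the 40° needed.
- **Height and level:** the gap over the posts is about 15 mm, going by the arm's position. The tool is within 0.1° of vertical, and the wrist force of about 3 N is only the cover's weight.
- **Alignment:** in the wrist camera the plate and the case rim are centred within about 0.5 mm, and the two visible holes show their posts symmetrically.
- **Case position:** the arm ended about 1 mm from the case centre I got from the fixed cameras. I went by the wrist view where the two disagreed.
- **Holes from the fixed cameras:** one top-view hole agreed within 1 mm. The other readings were 4 to 10 mm off; I put that down to the posts showing through the holes and the arm blocking the view, and did not use them.
- **Bystanders:** the path stayed clear of the mouse, the bottle, the phone and the green plates. I did not measure their positions again afterwards.

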